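# Square up a biscuit tile on the marking board

## Robot

A 7-joint arm with a two-finger parallel gripper is mounted at the origin on the work surface; the furniture and walls round the work are solid. World frame = base frame: x ahead of the robot, y to its left, z up, the work surface at z = 0. Lengths are in m, angles in degrees, forces in N, time in s.
With the tool pointing down it reaches from about 0.425 to 0.875 m from the base axis. Payload 4.7 kg.
Tool frame: the origin (TCP) lies at the centre of the arm's flange, where the gripper is bolted on; the fingertips stand 182 mm ahead of it and the grasp point (between the pads) lies 164 mm ahead of it; z points along the fingers, y is the line along which they close (so a half turn about z gives the same grasp; the last joint's range is limited). The gripper opens to 87 mm and grips with 3 to 60 N. Pads are 19 mm wide; open, the fingers measure 117 mm over their backs; the gripper's body (75 mm by 190 mm) begins 51 mm behind the grasp point.
Start: joints at [-73.447, 18.392, -4.016, 83.108, 1.295, 78.541, -3.26], TCP at [0.176, 0.626, 0.405] pointing down, gripper open.
Joint ranges: [-163.93, 163.93], [-17.29, 119.83], [-79.2, 71.16], [3.27, 140.29], [-89.18, 269.18], [5.43, 117.66], [-154.24, 154.24]. Speed limits (degrees/s): [147.25, 147.25, 180, 180, 180, 180, 180].

## Interface

Orientations are given as [roll, pitch, yaw] about the fixed x, y, z axes, in that order (R = Rz(yaw) Ry(pitch) Rx(roll)).
In Python, from cell import env gives the robot as it stands. The module is installed in compiled form; this text tells all that it offers.
- The arm moves only by the tool step_arm, never from a script. Its argument "steps" is one flat list of numbers, 5 for each row, row after row: the opening, from 0 (shut) to 1 (fully open), then the shift along the tool's x, y, z in mm, then the turn about the tool's z in degrees. In form: [grip, dx, dy, dz, roll, grip, dx, dy, dz, roll, ...]. A call has 1 to 12 rows; each row shifts and turns the commanded pose from where the row before left it, along the tool's axes as they then stand; what a row does not reach is not made up. A row lasts 1/8 s, in which the tool goes at most 62.5 mm and 10.7 degrees, less where a joint would pass 70% of its speed; a pose out of reach is approached as far as the arm can. A call with a gripper value outside its range is refused whole. The fingers move at their own pace and stop on an object; "grip_force" is the grip in N (left out, the last holds). Time passes only in rows, so rows that do not move let the fingers close. It gives the time, the measured TCP pose, the force, the opening and the grip force at its end, in the units of the state.
- env.get_obs(): the state, without advancing time (a new reading comes with each control period).
- env.read_camera(name): name is "scene" or "top" or "wrist"; returns a dict with "image" (384x512x3 uint8, red, green, blue), "camera_matrix" (3x3 intrinsics, pixels), "distortion" ([k1, k2, p1, p2, k3] as OpenCV has them; the pictures are not rectified), "R" (3x3) and "t" (3): a world point X has camera coordinates R X + t. Camera axes: x right, y down, z forward; pixel columns grow to the right and rows downward; lengths in m; the calibration is good to about 2 mm. A picture is of the moment at which its call begins. There is no depth.
- env.sign_off(): hands the job in; it is judged then, once.
The state is a dict: "time_s": time; "qpos": joint angles; "joint_velocities": joint speeds; "effort": joint torques, N m; "tool_pos": TCP position; "tool_rot": TCP orientation; "force": force on the tool from outside, world axes, zero at the start; "wrist_torque": the same for the moment, N m; "grip_width": finger opening in m; "grasp_force": force on a finger pad.
Only numpy, scipy, OpenCV 4.12 (cv2) and the standard library are available. Lean on these libraries where they do the work, as an engineer would, in place of code of your own. Each camera call takes 0.05 s, during which the arm holds its last target. There are 200 camera calls.

## Task

Get the biscuit border tile ready for a pencil line square across it: seat it flat in the plywood marking board with its ticked edge towards the cam, tight against both fence blocks and the end stop, and swing the cam lever fully home so that it is clamped. Lay the steel square with the inner face of its stock flush against the tile's ticked edge and its blade flat across the tile, the blade's outer edge (the one level with the end of the stock) on the pencil tick. Leave the three lidded jars standing round the board where they are.

Things in the scene. Friction and masses are not known exactly. Their poses are not given: they have to be found in the camera images.
- marking_board: Fixed plywood marking board, 140 (its x) x 190 (its y) mm, top face 12 mm above the table; origin: centre of its underside, on the table. x points from its open front (nearest the robot) to the fence, y to the left. The seated tile has its origin at x = +24, y = +6, z = +12 mm in this frame, its axes along the board's.
- fence (a point): Foot of the fence line (board frame x = +54, y = +6, z = +12 mm). Two wooden fence blocks stand along the board's back, front faces at x = +54 mm, 16 mm deep and 9 mm high above the board, spanning y = -69..-25 and +35..+81 mm; the 60 mm gap between them leaves room for a finger.
- end_stop (a point): Foot of the end stop's inner face (board frame x = +24, y = +81, z = +12 mm): a wooden strip at the board's +y end, 14 mm thick, 9 mm high above the board, spanning x = -6..+50 mm.
- cam (a joint): Angle of the cam lever (rad) about a vertical pivot: 0 = open, lever towards the board's -x; it turns anticlockwise seen from above to 1.571 = fully home, lever towards the board's -y, its eccentric disc (radius 17, 12 mm thick) pressing on the tile's front edge. Open, it leaves the tile 6 to 9 mm of play. Slightly stiff; stays where left.
- cam_pivot (a point): Point on the pivot axis of the cam, level with the lever's top (24 mm above the table); in the board's frame x = -29.8, y = -45 mm.
- cam_knob (a point): Axis of the upright wooden knob at the lever's end, 60 mm from the pivot, at the lever's top (24 mm above the table). The knob is a round dowel of 14 mm diameter that rises from there to 46 mm above the table; the lever under it is 13 to 19 mm wide and lies 12 to 24 mm above the table.
- tile: Plain terracotta biscuit-fired border tile, loose, 60 (its x) x 150 (its y) x 10 mm, 0.13 to 0.27 kg; origin: centre of the underside. Its -x long edge is the front edge with the pencil tick.
- tile_tick (a point): The outer end of the dark pencil tick (2 mm wide, 20 mm long, along the tile's x) on the tile's upper face at its front edge; in the tile's frame x = -30, y = -5, z = +10 mm, so 80 mm from the +y end.
- square: Small L-shaped steel square lying flat, loose. Dark stock 20 (its x) x 80 (its y) x 22 mm high; origin: centre of the stock's underside. Bright blade at the stock's -y end, pointing to +x to x = 100 mm, spanning y = -40..-15 and z = 10.6..13.1 mm (just clears tile and fence when the stock stands on the board). Take the stock across its 20 mm width near y = +10 mm. 0.17 to 0.34 kg.
- square_face (a point): Middle of the lower border of the stock's inner face (square's frame x = +10, y = 0, z = 0 mm), the face that goes flush against the tile.
- square_heel (a point): Lower corner of the stock's inner face below the blade's outer edge (square's frame x = +10, y = -40, z = 0 mm); the blade's outer edge runs from above this point along the square's x.
- iron_jar: Bystander: screw-lid jar with pale lid, 66 mm across, 72 high; origin at its foot (so for all bystanders).
- dark_lid_jar: Bystander: jar with a black lid, 60 mm across, 79 high.
- tall_jar: Bystander: jar with a pale metal lid, 56 mm across, 86 high.

How it is judged (in metres and radians):
At the end, for the whole second after the job is handed in: Tile flat on the board, tick to the cam, within 2 mm of the fences, 2.5 mm of the end stop and 0.02 rad of parallel; cam over 1.42 rad; square flat on the board, stock within 2.5 mm and 0.03 rad of flush with the ticked edge, blade's outer edge within 4 mm of the tick; both at rest (x of tile in the frame of marking_board between 0.022 and 0.026 m and y of tile in the frame of marking_board between 0.0035 and 0.008 m and z of tile in the frame of marking_board between 0.01 and 0.0145 m and angle between the y axis of tile and the y axis of marking_board, either way round below 0.02 rad and x of tile_tick in the frame of marking_board below 0 m and value of joint cam above 1.42 rad and x of square_face in the frame of tile between -0.0325 and -0.028 m and angle between the y axis of square and the y axis of tile, either way round below 0.03 rad and y of square_heel in the frame of tile between -0.009 and -0.001 m and z of square_face in the frame of marking_board between 0.01 and 0.0145 m and angle between square's own z axis and vertical below 0.04 rad and linear speed of each of tile, square below 0.01 m/s); the robot touches nothing.
It fails at once if a lidded jar was shifted by more than 30 mm or tipped over (distance of any of iron_jar, dark_lid_jar, tall_jar from where it was at the start of the episode above 0.03 m or angle between any of iron_jar, dark_lid_jar, tall_jar's own z axis and vertical above 0.5 rad).
It also fails if it takes over 67 s, if anything falls off the work surface, if the arm or the gripper's body presses on something with over 40 N, if the wrist force passes 120 N, or if a joint passes its speed limit or range.

## Working session

There is one attempt and no reset: what is moved stays moved. The work goes in short steps, Python scripts to look and compute and a tool call to move; the robot and the scene stay as the last step left them, time stands still between calls to the robot, and variables do not carry over. Pictures are saved under pics/ and viewed, at most 10 in all, crops included, and the job is handed in when it is done.

Besides the shell and the picture viewer there is one more tool, called as name(argument=value, ...) on one line, values as JSON. step_arm: Moves the arm, as the interface text tells. Its arguments: {"type":"object","properties":{"steps":{"type":"array","items":{"type":"number"}},"grip_force":{"type":"number"}},"required":["steps"]}

```bash
mkdir -p pics
cat > h.py <<'E'
import numpy as np, cv2
from cell import env
def ray(c,u,v):
    p=cv2.undistortPoints(np.array([[[u,v]]],float),np.array(c["camera_matrix"]),np.array(c["distortion"]))[0,0]
    R=np.array(c["R"]);t=np.array(c["t"]);return -R.T@t, R.T@np.array([p[0],p[1],1.])
def plane(c,u,v,z):
    o,d=ray(c,u,v);return o+d*(z-o[2])/d[2]
def proj(c,P):
    R=np.array(c["R"]);return cv2.projectPoints(np.array(P,float).reshape(-1,3),cv2.Rodrigues(R)[0],np.array(c["t"],float),np.array(c["camera_matrix"]),np.array(c["distortion"]))[0][:,0]
def snap(n,f=None,crop=None,s=1):
    c=env.read_camera(n);im=c["image"][:,:,::-1]
    if f:
        if crop: im=im[crop[1]:crop[3],crop[0]:crop[2]]
        cv2.imwrite(f,cv2.resize(im,None,fx=s,fy=s,interpolation=cv2.INTER_CUBIC))
    return c
E
python3 - <<'E'
from h import *
import pickle
o=env.get_obs();print({k:np.round(v,3) for k,v in o.items()})
for n in("scene","top"):
    c=snap(n,f"pics/{n}0.png",s=1.5);pickle.dump(c,open(n+"0.pkl","wb"));R=np.array(c["R"]);print(n,-R.T@np.array(c["t"]),R.round(2).tolist(),np.array(c["camera_matrix"])[0,0])
E
```

```text
{'time_s': np.float64(0.0), 'qpos': array([-73.447,  18.437,  -4.014,  83.178,   1.295,  78.539,  -3.259]), 'joint_velocities': array([ 0.065, -0.007, -0.106, -0.056, -0.086,  0.059, -0.102]), 'effort': array([-0.0000e+00, -4.9128e+01, -4.0400e-01, -3.1254e+01, -6.4000e-02,
        4.4000e-02,  0.0000e+00]), 'tool_pos': array([0.176, 0.625, 0.404]), 'tool_rot': array([-1.79892e+02,  6.00000e-03,  1.64257e+02]), 'force': array([0.643, 0.558, 0.09 ]), 'wrist_torque': array([-0.018, -0.021, -0.012]), 'grasp_force': np.float64(0.0), 'grip_width': np.float64(0.087)}
scene [1.5081105  0.05117968 0.52817334] [[-0.16, 0.99, 0.01], [0.42, 0.08, -0.9], [-0.89, -0.14, -0.43]] 489.0444588012925
top [ 0.36629537 -0.098674    0.89392487] [[-0.03, -1.0, -0.02], [-0.99, 0.03, -0.11], [0.12, 0.02, -0.99]] 383.22014579389554
```

View pics/top0.png

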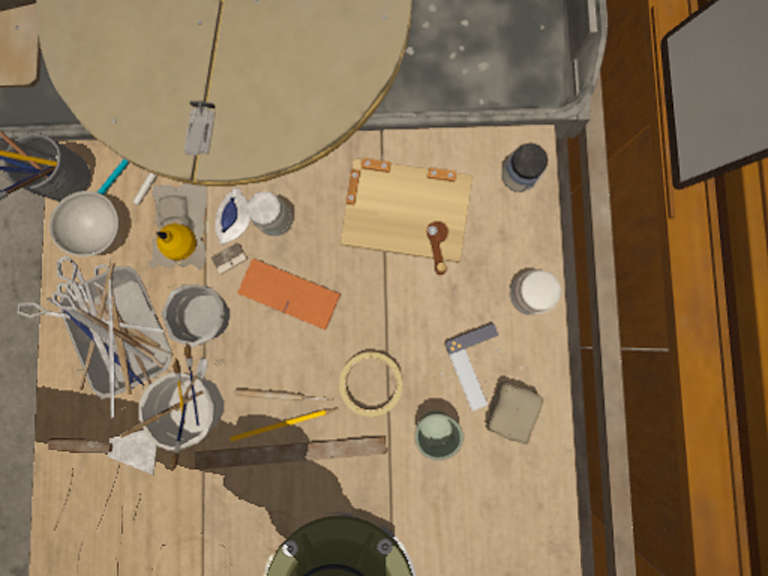

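View pics/scene0.png

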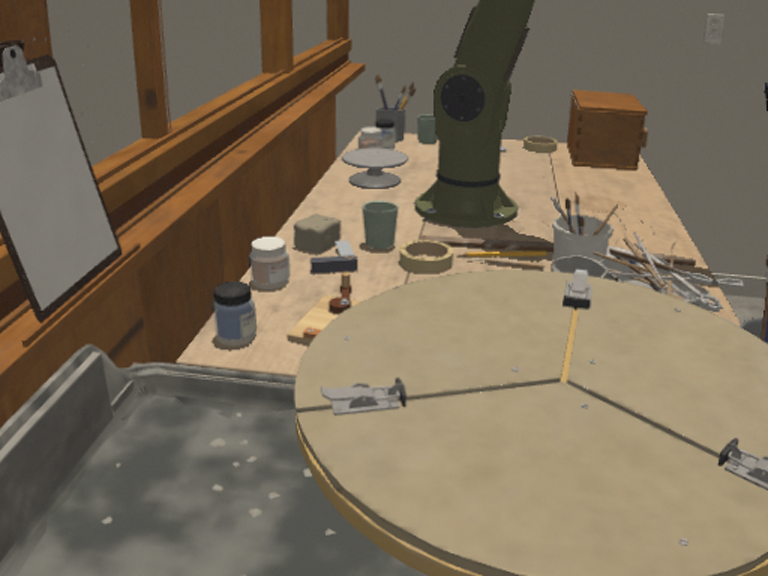

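The top view (1.5x pixels) shows the board around (408,210) and the open cam with its knob at (440,267). The tile is at (290,293) with its tick on the near edge at (286,305). The square's stock runs (445,345)-(497,330), with its blade down to (478,408). The jars are at (265,208), (525,160) and (540,288). A wheel stands to the upper left.

```bash
cat > m.py <<'E'
from h import *
import pickle
c=pickle.load(open("top0.pkl","rb"));s=pickle.load(open("scene0.pkl","rb"))
def tri(a,b):
    o1,d1=ray(c,*np.array(a)/1.5);o2,d2=ray(s,*np.array(b)/1.5)
    k=np.linalg.lstsq(np.c_[d1,-d2],o2-o1,rcond=None)[0];p,q=o1+k[0]*d1,o2+k[1]*d2;return ((p+q)/2).round(3),np.linalg.norm(p-q).round(3)
print("wheelclip",tri((203,103),(577,297)))
for n,a,b in(("jarDark",(527,159),(233,292)),("jarWhite",(541,284),(268,245))):print(n,tri(a,b))
print("jarL",[plane(c,265/1.5,207/1.5,z).round(3) for z in(.072,.086)])
hsv=cv2.cvtColor(c["image"],cv2.COLOR_RGB2HSV)
def rect(m,z,name):
    m=cv2.morphologyEx(m.astype(np.uint8)*255,cv2.MORPH_OPEN,np.ones((2,2)))
    ct=max(cv2.findContours(m,0,cv2.CHAIN_APPROX_NONE)[0],key=cv2.contourArea)[:,0]
    w=np.array([plane(c,u,v,z)[:2] for u,v in ct])*1000
    (cx,cy),sz,an=cv2.minAreaRect(w.astype(np.float32));print(name,(cx,cy),sz,an,"px",ct.min(0),ct.max(0));return w
H,S,V=[hsv[:,:,i].astype(int) for i in range(3)]
vv,uu=np.mgrid[:384,:512]
box=lambda a,b,d,e:(uu>a/1.5)&(uu<d/1.5)&(vv>b/1.5)&(vv<e/1.5)
for nm,p in(("tile",(300,300)),("board",(400,220)),("stock",(480,338)),("blade",(470,380)),("table",(420,300)),("block",(442,175)),("knob",(441,267))):print(nm,hsv[int(p[1]/1.5),int(p[0]/1.5)])
rect((S>150)&box(230,250,350,335),.010,"tile")
cv2.imwrite("pics/t1.png",cv2.resize(c["image"][95:280,215:375,::-1],None,fx=3.2,fy=3.2,interpolation=cv2.INTER_CUBIC))
E
python3 m.py
```

```text
wheelclip (array([0.7  , 0.164, 0.142]), np.float64(0.004))
jarDark (array([ 0.628, -0.295,  0.072]), np.float64(0.001))
jarWhite (array([ 0.443, -0.303,  0.069]), np.float64(0.004))
jarL [array([0.569, 0.092, 0.072]), array([0.565, 0.089, 0.086])]
tile [ 11 169 193]
board [ 19 104 202]
stock [145  13 114]
blade [ 21   9 207]
table [ 18  81 193]
block [ 15 167 186]
knob [ 19 122 198]
tile (444.6271667480469, 68.75325775146484) (148.3646240234375, 58.78302764892578) 66.06596374511719 px [160 174] [226 219]
```

View pics/t1.png

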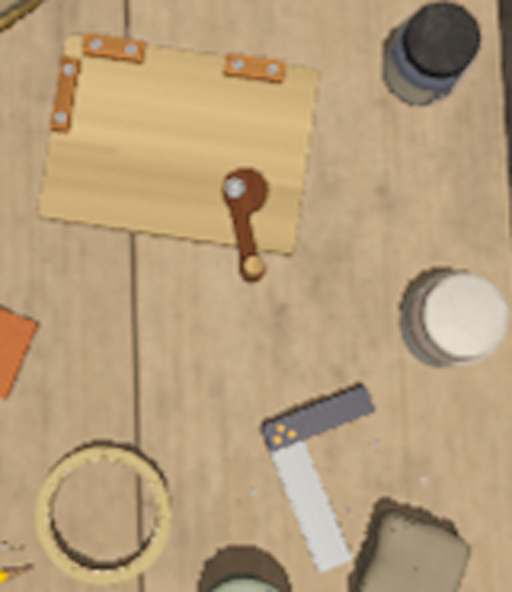

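The crop (3.2x, offset 215,95) shows the board's corners at (66,38), (318,70), (292,253) and (38,217). The pivot screw is at (235,187) and the knob top at (253,265). The square's stock corners are (262,425), (362,384), (374,408) and (268,447), and the blade end is around (335,558).

```bash
cat > m2.py <<'E'
from h import *
import pickle
c=pickle.load(open("top0.pkl","rb"))
def P(x,y,z):return plane(c,x/3.2+215-.5+.15,y/3.2+95-.5+.15,z)[:2]*1000
def fit(L,W):
    L=np.array(L,float);W=np.array(W);a=L-L.mean(0);b=W-W.mean(0)
    th=np.arctan2((a[:,0]*b[:,1]-a[:,1]*b[:,0]).sum(),(a*b).sum());R=np.array([[np.cos(th),-np.sin(th)],[np.sin(th),np.cos(th)]])
    t=W.mean(0)-R@L.mean(0);return np.degrees(th),R,t,(W-(L@R.T+t)).round(1)
L=[(70,95),(70,-95),(-70,-95),(-70,95)]
W=[P(66,38,.012),P(318,70,.012),P(292,253,.012),P(38,217,.012)]
th,R,t,res=fit(L,W);print("board",th.round(2),t.round(1),res.tolist())
th2=th
inv=lambda p:((p-t)@R).round(1)
print("knob in board",inv(P(253,265,.046)),"screw",inv(P(235,187,.026)),"->expect -29.8,-45")
for n,q,z in(("blockL",(84,36),.021),("blockL r",(144,48),.021),("blockR l",(228,55),.021),("blockR r",(284,68),.021),("blockLfront r",(143,62),.021),("blockR fl",(225,74),.021)):print(n,inv(P(*q,z)))
Ls=[(-10,-40),(-10,40),(10,40),(100,-15),(100,-40)]
Ws=[P(262,425,.022),P(362,384,.022),P(374,408,.022),P(351,553,.013),P(322,571,.013)]
th,Rs,ts,res=fit(Ls,Ws);print("square",th.round(2),ts.round(1),res.tolist(),"grasp",(Rs@[0,10]+ts).round(1))
for n,l in(("tile",(24,6)),("knob",(-89.8,-45)),("knobhome",(-29.8,-105)),("sqgrasp",(-16,51)),("pivot",(-29.8,-45))):print(n,(R@l+t).round(1))
e=np.array([plane(c,u/1.5,v/1.5,.135)[:2] for u,v in((410,20),(404,60),(385,100),(345,140),(300,165),(200,183),(100,150))])*1000
A=np.c_[2*e,np.ones(len(e))];x=np.linalg.lstsq(A,(e**2).sum(1),rcond=None)[0];print("wheel",x[:2],np.sqrt(x[2]+x[0]**2+x[1]**2),e.round().tolist())
E
python3 m2.py
```

```text
board -9.79 [ 572.5 -114.6] [[-2.4, -1.0], [-0.7, 0.8], [1.7, 1.8], [1.5, -1.6]]
knob in board [-86.1 -64.4] screw [-29.1 -45.2] ->expect -29.8,-45
blockL [68.3 79.6]
blockL r [65.3 34.6]
blockR l [ 68.5 -27.1]
blockR r [ 64.4 -68.8]
blockLfront r [54.8 33.8]
blockR fl [ 54.  -26.8]
square -158.86 [ 370.9 -206.3] [[0.1, -1.9], [-1.9, 1.1], [-0.4, 0.6], [2.5, 1.3], [-0.3, -1.1]] grasp [ 374.5 -215.6]
tile [ 597.1 -112.7]
knob [ 476.3 -143.6]
knobhome [ 525.3 -213. ]
sqgrasp [565.4 -61.6]
pivot [ 535.5 -153.8]
wheel [856.80877381 137.5449623 ] 271.9892809148496 [[814.0, -127.0], [756.0, -117.0], [698.0, -89.0], [643.0, -33.0], [610.0, 30.0], [589.0, 167.0], [641.0, 307.0]]
```

```bash
cat >> h.py <<'E'
def go(x,y,z,yaw=None,cur=None):
    "mm/deg TCP goal -> tool-frame shift (before turning) and roll"
    o=env.get_obs();p=np.array(o["tool_pos"])*1000;a=np.radians(o["tool_rot"][2])
    d=np.array([x,y,z])-p;tx=np.array([np.cos(a),np.sin(a)]);ty=np.array([np.sin(a),-np.cos(a)])
    r=None if yaw is None else (o["tool_rot"][2]-yaw+180)%360-180
    print("t",round(float(o["time_s"]),2),"p",p.round(1),"rot",np.round(o["tool_rot"],1),"F",np.round(o["force"],1),"w",round(float(o["grip_width"])*1000,1),"| d",(d[:2]@tx).round(1),(d[:2]@ty).round(1),(-d[2]).round(1),"roll",r,"j7",round(float(o["qpos"][6])))
B=np.array([572.5,-114.6]);PSI=-9.79
def bd(x,y):
    a=np.radians(PSI);return np.array([np.cos(a)*x-np.sin(a)*y,np.sin(a)*x+np.cos(a)*y])+B
def ib(x,y):
    a=np.radians(PSI);d=np.array([x,y])-B;return np.array([np.cos(a)*d[0]+np.sin(a)*d[1],-np.sin(a)*d[0]+np.cos(a)*d[1]])
E
python3 -c "
from h import *
go(476.7,-163.4,300,189)"
```

```text
t 0.1 p [176.3 625.4 403.8] rot [-179.9    0.   164.3] F [ 0.5  0.3 -0.7] w 87.1 | d -503.1 -677.8 103.8 roll -24.74023731408539 j7 -3
```

step_arm(steps=[1,-40,-33,0,0,1,-40,-33,0,0,1,-40,-33,0,0,1,-40,-33,0,0,1,-40,-33,0,0,1,-40,-33,0,0,1,-40,-33,0,0,1,-40,-33,0,0,1,-40,-33,0,0,1,-40,-33,0,0,0.5,0,0,0,0], grip_force=20)

```text
time_s: 1.48
tool_pos: [0.4739, 0.1949, 0.4046]
tool_rot: [-179.9, 0.1, 163.8]
force: [-0.5, -0.0, 0.0]
grip_width: 0.0821
grasp_force: 0.0
```

```bash
python3 -c "
from h import *
go(476.7,-163.4,300,184)"
```

```text
t 1.48 p [473.9 194.9 404.6] rot [-1.799e+02  1.000e-01  1.638e+02] F [-0.5 -0.   0. ] w 82.1 | d -102.9 -343.2 104.6 roll -20.234200186230623 j7 49
```

step_arm(steps=[0.5,-13,-43,13,0,0.5,-13,-43,13,0,0.5,-13,-43,13,0,0.5,-13,-43,13,0,0.5,-13,-43,13,0,0.5,-13,-43,13,0,0.5,-13,-43,13,0,0.5,-13,-43,13,0,0.5,0,0,0,-10,0.5,0,0,0,-10,0.5,0,0,0,0])

```text
time_s: 2.85
tool_pos: [0.4787, -0.1589, 0.3004]
tool_rot: [180.0, -0.0, -175.8]
force: [0.3, -0.2, -0.0]
grip_width: 0.0437
grasp_force: 0.0
```

```bash
python3 -c "
from h import *
import pickle
c=snap('wrist','pics/w1.png',s=1.5);pickle.dump(c,open('w1.pkl','wb'))
go(476.7,-163.4,209)
print(-np.array(c['R']).T@np.array(c['t']))
print((proj(c,[[.4767,-.1634,.046],[*bd(-29.8,-45)/1000,.024],[*bd(54,-25)/1000,.021],[*bd(54,35)/1000,.021]])*1.5).round())"
```

```text
t 2.9 p [ 478.7 -158.9  300.5] rot [ 180.    -0.  -175.9] F [ 0.7 -0.6 -0.4] w 43.6 | d 2.4 -4.3 91.5 roll None j7 113
[ 0.39898952 -0.16530689  0.2812478 ]
[[373. 297.]
 [383. 380.]
 [382. 495.]
 [468. 511.]]
```

View pics/w1.png

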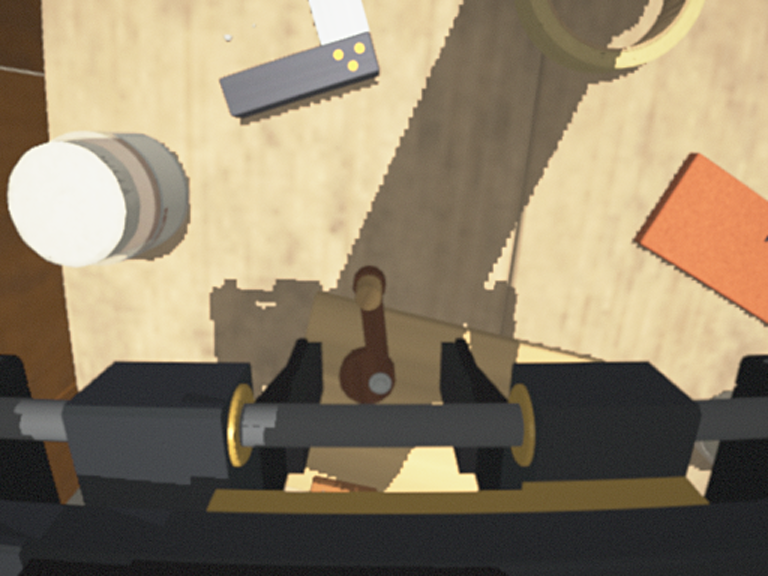

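The wrist view shows the knob top at (370,292) and the pivot at (380,383), both within about 2 mm of the prediction. I'll descend and grip.

step_arm(steps=[0.5,2,-4,0,0,0.5,0,0,30,0,0.5,0,0,30,0,0.5,0,0,20,0,0.5,0,0,11,0,0,0,0,0,0,0,0,0,0,0,0,0,0,0,0,0,0,0,0,0,0,0,0,0,0], grip_force=15)

```text
time_s: 4.15
tool_pos: [0.4772, -0.1642, 0.2103]
tool_rot: [-180.0, 0.1, -175.7]
force: [-0.4, -0.3, 3.3]
grip_width: 0.013
grasp_force: 15.0
```

```bash
python3 -c "
from h import *
p=env.get_obs()['tool_pos']*1000
print(ib(*p[:2]))
g=bd(-92,-43);go(*g,209)"
```

```text
[-85.50030128 -65.0785402 ]
t 4.15 p [ 477.2 -164.2  210.3] rot [-1.800e+02  1.000e-01 -1.757e+02] F [-0.4 -0.3  3.3] w 13.0 | d 0.9 23.0 1.3 roll None j7 119
```

step_arm(steps=[0,0,5,0,4,0,0,5,0,5,0,0,5,0,5,0,0,5,0,5,0,0,0,0,0])

```text
time_s: 4.78
tool_pos: [0.4777, -0.1444, 0.2103]
tool_rot: [-180.0, -0.0, 165.2]
force: [-1.9, -0.7, 5.1]
grip_width: 0.0133
grasp_force: 15.0
```

```bash
python3 -c "
from h import *
p=env.get_obs()['tool_pos']*1000
print(ib(*p[:2]))
a=np.radians(-23.9);g=np.array([444.6,68.8])+10*np.array([np.sin(a),-np.cos(a)])
go(*g,250,66.1)"
```

```text
[-88.3508057  -45.51233828]
t 4.78 p [ 477.7 -144.4  210.3] rot [-180.    -0.   165.2] F [-1.9 -0.7  5.1] w 13.3 | d 88.0 187.9 -39.7 roll 99.12088486493622 j7 98
```

step_arm(steps=[0.5,0,0,0,0,0.5,0,0,0,0,1,0,0,-25,0,1,0,0,-15,0,1,22,47,0,10,1,0,0,0,10,1,0,0,0,10,1,0,0,0,10,1,0,0,0,10])

```text
time_s: 5.9
tool_pos: [0.4698, -0.0986, 0.2499]
tool_rot: [180.0, -0.0, 116.1]
force: [-0.9, 0.1, -0.1]
grip_width: 0.0859
grasp_force: 0.0
```

```bash
python3 -c "
from h import *
a=np.radians(-23.9);g=np.array([444.6,68.8])+10*np.array([np.sin(a),-np.cos(a)])
go(*g,250,66.1)"
```

```text
t 5.9 p [469.8 -98.6 249.9] rot [180.   -0.  116.1] F [-0.9  0.1 -0.1] w 85.9 | d 155.0 43.3 -0.1 roll 49.99674284197911 j7 40
```

step_arm(steps=[1,39,11,0,0,1,39,11,0,0,1,39,11,0,0,1,38,10,0,0,1,0,0,0,10,1,0,0,0,10,1,0,0,0,10,1,0,0,0,10,1,0,0,0,10,1,0,0,0,0])

```text
time_s: 7.15
tool_pos: [0.4394, 0.0592, 0.2499]
tool_rot: [180.0, -0.0, 66.5]
force: [-0.0, -0.3, 0.6]
grip_width: 0.0868
grasp_force: 0.0
```

```bash
python3 -c "
from h import *
import pickle
c=snap('wrist','pics/w2.png',s=1.5);pickle.dump(c,open('w2.pkl','wb'))
a=np.radians(-23.9);u=np.array([np.cos(a),np.sin(a)]);v=np.array([-u[1],u[0]]);T=np.array([444.6,68.8])
g=T-10*v;go(*g,184,66.1)
print((proj(c,[[*(T+x*u+y*v)/1000,.01] for x,y in((-30,75),(-30,-75),(30,-75),(30,75),(-30,-5))])*1.5).round())"
```

```text
t 7.2 p [439.4  59.2 249.9] rot [180.   -0.   66.6] F [-0.4  0.5 -0.7] w 87.1 | d 0.9 0.9 65.9 roll 0.5024299112251356 j7 -34
[[315. 125.]
 [324. 424.]
 [438. 425.]
 [452. 126.]
 [320. 298.]]
```

View pics/w2.png

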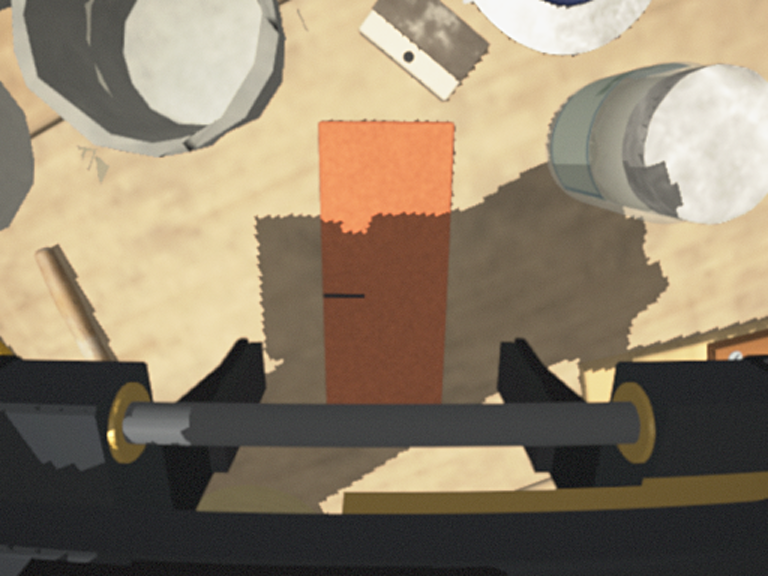

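The tile is centred between the fingers, with its edges at (319..455,122) and the tick at (324,295) on the front edge, as expected.

step_arm(steps=[1,1,1,20,0.5,1,0,0,25,0,1,0,0,15,0,1,0,0,5,0,0,0,0,0,0,0,0,0,0,0,0,0,0,0,0,0,0,0,0,0,0,0,0,0,0], grip_force=30)

```text
time_s: 8.32
tool_pos: [0.441, 0.0598, 0.1853]
tool_rot: [180.0, -0.0, 65.9]
force: [0.2, -0.1, 3.6]
grip_width: 0.0592
grasp_force: 30.0
```

```bash
python3 -c "
from h import *
g=bd(22,-4);go(*g,260,80.2)"
```

```text
t 8.32 p [441.   59.8 185.3] rot [180.   -0.   65.9] F [ 0.2 -0.1  3.6] w 59.2 | d -104.0 213.5 -74.7 roll -14.28488684425281 j7 -29
```

step_arm(steps=[0,0,0,-25,0,0,0,0,-50,0,0,-21,43,0,0,0,-21,43,0,0,0,-21,43,0,0,0,-21,43,0,0,0,-20,42,0,0,0,0,0,0,-7,0,0,0,0,-7,0,0,0,0,0])

```text
time_s: 9.57
tool_pos: [0.5933, -0.1226, 0.2591]
tool_rot: [-179.9, -0.0, 79.8]
force: [-0.7, -0.6, -1.0]
grip_width: 0.0596
grasp_force: 30.0
```

```bash
python3 -c "
from h import *
import pickle
c=snap('wrist','pics/w3.png',s=1.5);pickle.dump(c,open('w3.pkl','wb'))
t=snap('top','pics/top3.png',crop=(215,95,375,280),s=3.2);pickle.dump(t,open('top3.pkl','wb'))
g=bd(22,-4);go(*g,196,80.2)
print((proj(c,[[*bd(x,y)/1000,z/1000] for x,y,z in((-6,81,21),(50,81,21),(54,81,21),(54,35,21),(-70,95,12))])*1.5).round())"
```

```text
t 9.68 p [ 593.4 -122.5  259.4] rot [-180.    -0.    79.8] F [-1.2 -0.8 -1.1] w 59.6 | d 0.2 0.0 63.4 roll -0.4111102265285922 j7 12
[[315. 127.]
 [444. 126.]
 [453. 126.]
 [450. 230.]
 [176.  99.]]
```

View pics/w3.png

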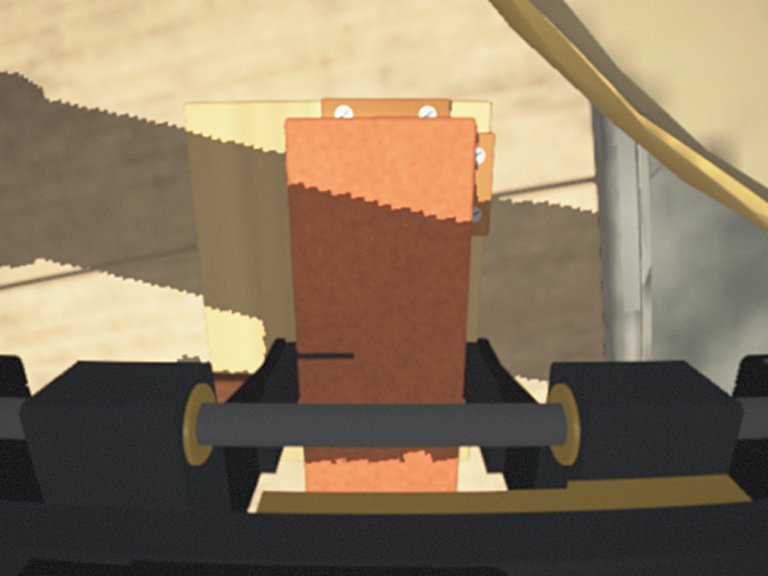

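The wrist view shows the tile in the grip, with the end stop at (322..450,100) and the left fence block at (480,135..235). The board sits about 1 mm further in +x than estimated, which agrees with the knob reading. I'll shift 5 mm short of the end stop and lower.

step_arm(steps=[0,-5,0,0,-0.4,0,0,0,20,0,0,0,0,20,0,0,0,0,12,0,0,0,0,5,0,0,0,0,2,0,0,0,0,1,0,0,0,0,1,0,0,0,0,1,0,0,0,0,0,0])

```text
time_s: 10.92
tool_pos: [0.5927, -0.1275, 0.1979]
tool_rot: [180.0, -0.0, 80.3]
force: [-1.1, -0.3, -1.6]
grip_width: 0.0593
grasp_force: 30.0
```

```bash
python3 -c "
from h import *
p=env.get_obs()['tool_pos']*1000
print(ib(*p[:2]));g=bd(25,-4);go(*g,196,80.2)"
```

```text
[22.1479247  -9.30006189]
t 10.93 p [ 592.7 -127.5  197.9] rot [180.   -0.   80.3] F [-1.1 -0.3 -1.6] w 59.3 | d 5.3 2.9 1.9 roll 0.10723362381054358 j7 15
```

step_arm(steps=[0,0,0,0.5,0,0,0,0,0.5,0,0,1,0,0,0,0,1,0,0,0,0,1,0,0,0,0,0,0,0,0])

```text
time_s: 11.68
tool_pos: [0.5933, -0.126, 0.1973]
tool_rot: [179.9, 0.1, 80.3]
force: [-2.6, -4.7, 5.2]
grip_width: 0.0595
grasp_force: 30.0
```

step_arm(steps=[0,1,0,0,0,0,1,0,0,0,0,0,0,0,0])

```text
time_s: 12.05
tool_pos: [0.5933, -0.1255, 0.1973]
tool_rot: [179.9, 0.2, 80.2]
force: [-2.2, -6.9, 4.3]
grip_width: 0.0594
grasp_force: 30.0
```

step_arm(steps=[0,1,0,0,0,0,0,0,0,0])

```text
time_s: 12.3
tool_pos: [0.5934, -0.1253, 0.1974]
tool_rot: [179.9, 0.3, 80.2]
force: [-2.0, -9.2, 4.9]
grip_width: 0.0592
grasp_force: 30.0
```

step_arm(steps=[0,0,1,0,0,0,0,1,0,0,0,0,1,0,0,0,0,0,0,0])

```text
time_s: 12.8
tool_pos: [0.5945, -0.1257, 0.1974]
tool_rot: [-179.7, 0.2, 80.2]
force: [-10.4, -7.6, 12.4]
grip_width: 0.0593
grasp_force: 30.0
```

step_arm(steps=[0,0,1,0,0,0,0,0,0,0])

```text
time_s: 13.05
tool_pos: [0.5949, -0.1258, 0.1974]
tool_rot: [-179.6, 0.2, 80.2]
force: [-13.5, -5.5, 16.2]
grip_width: 0.0594
grasp_force: 30.0
```

```bash
python3 -c "
from h import *
p=env.get_obs()['tool_pos']*1000
print(ib(*p[:2]));go(600,-125,196,80.2)
c=snap('wrist','pics/w4.png',crop=(100,40,370,290),s=2.2)"
```

```text
[23.96092529 -7.25837001]
t 13.05 p [ 594.9 -125.8  197.4] rot [-179.6    0.2   80.2] F [-13.5  -5.5  16.2] w 59.4 | d 1.7 4.9 1.4 roll -0.03287847362219054 j7 15
```

View pics/w4.png

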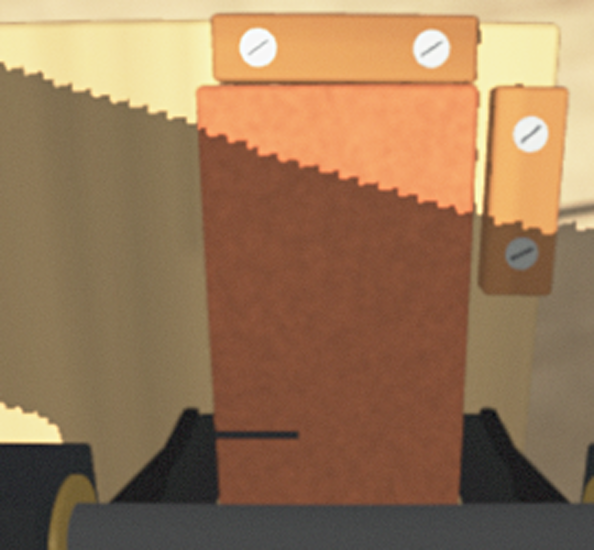

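The tile is at the end stop, with about 1 mm of gap and its edge at row 87. About 2.5 mm still separate it from the fence (476 against 489 px). The downward load holds it by friction, so I'll ease up and push.

step_arm(steps=[0,0,0,-1,0,0,0,0,-0.5,0,0,0,0,0,0])

```text
time_s: 13.48
tool_pos: [0.5949, -0.1256, 0.1975]
tool_rot: [-179.6, 0.3, 80.2]
force: [-8.6, -7.8, 6.1]
grip_width: 0.0594
grasp_force: 30.0
```

step_arm(steps=[0,0,1,0,0,0,0,0,0,0])

```text
time_s: 13.72
tool_pos: [0.5953, -0.1258, 0.1975]
tool_rot: [-179.5, 0.2, 80.2]
force: [-11.9, -6.7, 9.3]
grip_width: 0.0598
grasp_force: 30.0
```

step_arm(steps=[0,0,1,0,0,0,0,0,0,0])

```text
time_s: 13.98
tool_pos: [0.5958, -0.1259, 0.1976]
tool_rot: [-179.4, 0.2, 80.2]
force: [-14.5, -6.9, 10.9]
grip_width: 0.0593
grasp_force: 30.0
```

step_arm(steps=[0.8,0,0,0,0,0.8,0,0,0,0,0.8,0,0,0,0,0.8,0,0,0,0])

```text
time_s: 14.48
tool_pos: [0.6, -0.122, 0.1983]
tool_rot: [180.0, -0.0, 80.4]
force: [-0.7, -0.1, -0.3]
grip_width: 0.0697
grasp_force: 0.0
```

```bash
python3 -c "
from h import *
p=env.get_obs()['tool_pos']*1000
print(ib(*p[:2]));go(600,-125,196,80.2)"
```

```text
[28.39202679 -2.59181475]
t 14.47 p [ 600.  -122.   198.3] rot [180.   -0.   80.4] F [-0.7 -0.1 -0.3] w 69.7 | d -3.0 0.5 2.3 roll 0.15688979846549955 j7 15
```

step_arm(steps=[0.8,0,1,0,0,0.8,0,1,0,0,0.8,0,0,0,0])

```text
time_s: 14.85
tool_pos: [0.6012, -0.1227, 0.1981]
tool_rot: [-179.9, -0.0, 80.3]
force: [-2.9, 0.3, 2.1]
grip_width: 0.0694
grasp_force: 1.5
```

step_arm(steps=[0.8,0,1,0,0,0.8,0,1,0,0,0.8,0,0,0,0])

```text
time_s: 15.22
tool_pos: [0.6023, -0.1228, 0.1979]
tool_rot: [-179.7, -0.1, 80.3]
force: [-7.3, 2.1, 4.8]
grip_width: 0.0698
grasp_force: 3.3
```

step_arm(steps=[0.8,0,1,0,0,0.8,0,1,0,0,0.8,0,0,0,0])

```text
time_s: 15.6
tool_pos: [0.6033, -0.123, 0.1975]
tool_rot: [-179.5, -0.1, 80.3]
force: [-9.5, 3.3, 6.5]
grip_width: 0.0695
grasp_force: 5.2
```

```bash
python3 -c "
from h import *
c=snap('wrist','pics/w5.png',crop=(100,40,370,290),s=2.2)
im=c['image']
for v in(90,110):
  print(v,[(u,*im[v,u]) for u in range(306,330)])
print([(v,*im[v,260]) for v in range(72,86)])"
```

```text
90 [(306, np.uint8(246), np.uint8(229), np.uint8(162)), (307, np.uint8(250), np.uint8(240), np.uint8(173)), (308, np.uint8(248), np.uint8(232), np.uint8(165)), (309, np.uint8(235), np.uint8(201), np.uint8(137)), (310, np.uint8(231), np.uint8(194), np.uint8(130)), (311, np.uint8(225), np.uint8(183), np.uint8(122)), (312, np.uint8(213), np.uint8(167), np.uint8(110)), (313, np.uint8(206), np.uint8(162), np.uint8(107)), (314, np.uint8(207), np.uint8(162), np.uint8(109)), (315, np.uint8(207), np.uint8(161), np.uint8(109)), (316, np.uint8(188), np.uint8(144), np.uint8(97)), (317, np.uint8(159), np.uint8(120), np.uint8(79)), (318, np.uint8(150), np.uint8(111), np.uint8(76)), (319, np.uint8(151), np.uint8(113), np.uint8(76)), (320, np.uint8(149), np.uint8(110), np.uint8(75)), (321, np.uint8(161), np.uint8(124), np.uint8(84)), (322, np.uint8(206), np.uint8(161), np.uint8(110)), (323, np.uint8(230), np.uint8(195), np.uint8(133)), (324, np.uint8(232), np.uint8(199), np.uint8(135)), (325, np.uint8(231), np.uint8(198), np.uint8(133)), (326, np.uint8(232), np.uint8(197), np.uint8(133)), (327, np.u
[... 1407 characters left out ...]
t8(232), np.uint8(164), np.uint8(100)), (73, np.uint8(233), np.uint8(166), np.uint8(103)), (74, np.uint8(233), np.uint8(165), np.uint8(99)), (75, np.uint8(234), np.uint8(166), np.uint8(101)), (76, np.uint8(234), np.uint8(168), np.uint8(100)), (77, np.uint8(235), np.uint8(169), np.uint8(103)), (78, np.uint8(234), np.uint8(167), np.uint8(101)), (79, np.uint8(235), np.uint8(168), np.uint8(101)), (80, np.uint8(234), np.uint8(167), np.uint8(99)), (81, np.uint8(236), np.uint8(169), np.uint8(102)), (82, np.uint8(236), np.uint8(171), np.uint8(103)), (83, np.uint8(237), np.uint8(170), np.uint8(102)), (84, np.uint8(237), np.uint8(173), np.uint8(104)), (85, np.uint8(238), np.uint8(172), np.uint8(103))]
```

View pics/w5.png

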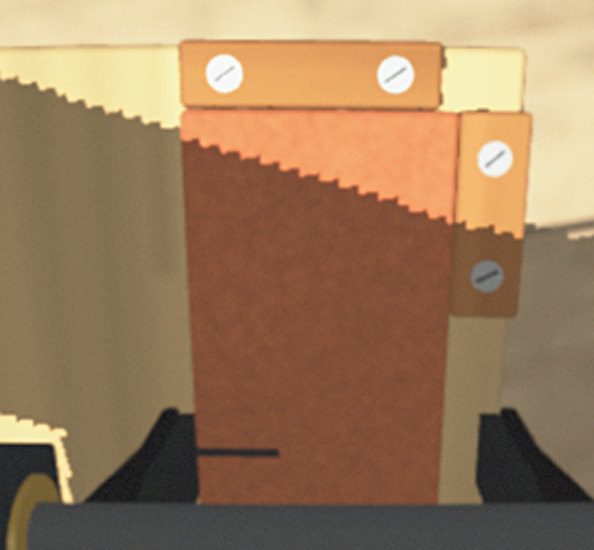

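The tile is now tight to the fence block (457|460) and to the end stop (row 108). I'll back off and go to the knob.

step_arm(steps=[0.8,0,-5,0,0,0.8,0,-3,0,0,0.8,0,0,-25,0,0.8,0,0,-35,0,0.8,0,0,0,0])

```text
time_s: 16.27
tool_pos: [0.5993, -0.1232, 0.2616]
tool_rot: [179.6, -0.0, 80.3]
force: [-0.0, 0.2, -0.2]
grip_width: 0.0696
grasp_force: 0.0
```

```bash
python3 -c "
from h import *
go(477.7,-144.4,258,-9.8)"
```

```text
t 16.27 p [ 599.3 -123.2  261.6] rot [179.6  -0.   80.3] F [-0.   0.2 -0.2] w 69.6 | d -41.4 -116.3 3.6 roll 90.09388014618696 j7 12
```

step_arm(steps=[0.5,-14,-39,0,0,0.5,-14,-39,0,0,0.5,-13,-38,0,0,0.5,0,0,0,10,0.5,0,0,0,10,0.5,0,0,0,10,0.5,0,0,0,10,0.5,0,0,0,10,0.5,0,0,0,10,0.5,0,0,0,10,0.5,0,0,0,10,0.5,0,0,0,10])

```text
time_s: 17.77
tool_pos: [0.4764, -0.1432, 0.2578]
tool_rot: [180.0, -0.0, -10.0]
force: [0.6, 0.2, 0.1]
grip_width: 0.0437
grasp_force: 0.0
```

```bash
python3 -c "
from h import *
go(477.7,-144.4,210,-9.8)"
```

```text
t 17.77 p [ 476.4 -143.2  257.8] rot [180.  -0. -10.] F [0.6 0.2 0.1] w 43.7 | d 1.5 0.9 47.8 roll -0.22675769043217997 j7 -77
```

step_arm(steps=[0.5,1.5,1,20,0,0.5,0,0,20,0,0.5,0,0,8,0,0,0,0,0,0,0,0,0,0,0,0,0,0,0,0,0,0,0,0,0,0,0,0,0,0], grip_force=30)

```text
time_s: 18.77
tool_pos: [0.478, -0.1446, 0.2107]
tool_rot: [-180.0, -0.1, -9.7]
force: [-0.1, -0.7, 2.1]
grip_width: 0.0131
grasp_force: 30.0
```

step_arm(steps=[0,0.9,10.4,0,-10,0,0.9,10.4,0,-10,0,0.9,10.4,0,-10,0,0.9,10.4,0,-10,0,0.9,10.4,0,-10,0,0.9,10.4,0,-10])

```text
time_s: 19.52
tool_pos: [0.4985, -0.2007, 0.2107]
tool_rot: [-179.9, -0.0, 50.6]
force: [-1.3, 2.0, 4.5]
grip_width: 0.013
grasp_force: 30.0
```

```bash
python3 -c "
from h import *
p=env.get_obs()['tool_pos']*1000
b=ib(*p[:2]);print(b,np.degrees(np.arctan2(-(b[1]+45.4),-(b[0]+28.6))));go(*bd(-28.4,-105),210,80)"
```

```text
[-58.25381365 -97.47472992] 60.34076779777178
t 19.52 p [ 498.5 -200.7  210.7] rot [-179.9   -0.    50.6] F [-1.3  2.   4.5] w 13.0 | d 8.2 29.7 0.7 roll -29.369420053843214 j7 -8
```

step_arm(steps=[0,0.9,10.4,0,-10,0,0.9,10.4,0,-10,0,0.9,10.4,0,-10,0,0,2,0,0,0,0,0,0,0])

```text
time_s: 20.15
tool_pos: [0.5268, -0.2138, 0.2105]
tool_rot: [-179.6, -0.1, 80.3]
force: [-8.9, 3.3, 11.8]
grip_width: 0.0128
grasp_force: 30.0
```

```bash
python3 -c "
from h import *
p=env.get_obs()['tool_pos']*1000
b=ib(*p[:2]);print(b,np.degrees(np.arctan2(-(b[1]+45.4),-(b[0]+28.6))));go(*bd(-28.4,-105),210,80)"
```

```text
[ -28.16337358 -105.54174247] 90.4159575414102
t 20.15 p [ 526.8 -213.8  210.5] rot [-1.796e+02 -1.000e-01  8.030e+01] F [-8.9  3.3 11.8] w 12.8 | d 0.5 -0.2 0.5 roll 0.2817861009873468 j7 21
```

step_arm(steps=[0,0,2,0,0,0,0,2,0,0,0,0,0,0,0])

```text
time_s: 20.52
tool_pos: [0.5283, -0.2144, 0.2102]
tool_rot: [-179.2, -0.2, 80.3]
force: [-16.8, 5.7, 19.5]
grip_width: 0.0131
grasp_force: 30.1
```

step_arm(steps=[0.5,0,0,0,0,0.5,0,0,0,0,0.5,0,0,0,0,0.5,0,0,-30,0,0.5,0,0,-30,0,0.5,0,0,0,0])

```text
time_s: 21.28
tool_pos: [0.5339, -0.2151, 0.2728]
tool_rot: [179.7, 0.0, 80.3]
force: [-0.6, -0.2, 0.5]
grip_width: 0.0434
grasp_force: 0.0
```

```bash
python3 -c "
from h import *
go(374.5,-215.6,270,-68.9)"
```

```text
t 21.27 p [ 533.9 -215.1  272.8] rot [179.7   0.   80.3] F [-0.6 -0.2  0.5] w 43.4 | d -27.3 -157.0 2.8 roll 149.2199994175004 j7 19
```

Run:
```python
import io,contextlib
with contextlib.redirect_stdout(io.StringIO()):
    from m import tri
from h import *
a=np.radians(-158.9);u=np.array([np.cos(a),np.sin(a)]);v=np.array([-u[1],u[0]])
for n,p,q in(("cup",(438,425),(380,208)),("sponge",(516,405),(318,225))):
    P,e=tri(p,q);d=P[:2]*1000-[374.5,-215.6];print(n,P,e,"sq frame",(d@u).round(),(d@v).round())
```

```text
cup [ 0.25  -0.148  0.076] 0.003 sq frame 92.0 -108.0
sponge [ 0.271 -0.262  0.042] 0.007 sq frame 113.0 6.0
```

step_arm(steps=[0.5,-9,-52,0,0,0.5,-9,-52,0,0,0.5,-9,-53,0,0,0.5,0,0,0,10,0.5,0,0,0,10,0.5,0,0,0,10,0.5,0,0,0,10,0.5,0,0,0,10,0.5,0,0,0,10,0.5,0,0,0,10,0.5,0,0,0,10,0.5,0,0,0,10])

```text
time_s: 22.78
tool_pos: [0.3731, -0.2145, 0.2694]
tool_rot: [-180.0, 0.1, -10.0]
force: [-0.2, 0.6, -0.1]
grip_width: 0.0435
grasp_force: 0.0
```

step_arm(steps=[0.5,0,0,0,10,0.5,0,0,0,10,0.5,0,0,0,10,0.5,0,0,0,10,0.5,0,0,0,10,0.5,0,0,0,9,0.5,0,0,0,0])

```text
time_s: 23.65
tool_pos: [0.3731, -0.2146, 0.2696]
tool_rot: [180.0, 0.0, -68.6]
force: [0.1, 0.0, 0.0]
grip_width: 0.0435
grasp_force: 0.0
```

Run:
```python
from h import *
import pickle
go(374.5,-215.6,194,-68.9)
c=snap('wrist','pics/w6.png',s=1.5);pickle.dump(c,open("w6.pkl","wb"))
a=np.radians(-158.86);u=np.array([np.cos(a),np.sin(a)]);v=np.array([-u[1],u[0]])
print((proj(c,[[*(np.array([370.9,-206.3])+x*u+y*v)/1000,z/1000] for x,y,z in((-10,-40,22),(-10,40,22),(10,40,22),(100,-15,13),(100,-40,13))])*1.5).round())
pickle.dump(snap('top','pics/top6.png',crop=(215,95,375,280),s=3.2),open("top6.pkl","wb"))
```

```text
t 23.65 p [ 373.1 -214.6  269.6] rot [180.    0.  -68.6] F [0.1 0.  0. ] w 43.5 | d 1.5 -0.9 75.6 roll 0.31272677310965946 j7 -134
[[360. 393.]
 [358. 245.]
 [399. 245.]
 [564. 343.]
 [558. 384.]]
```

View pics/w6.png

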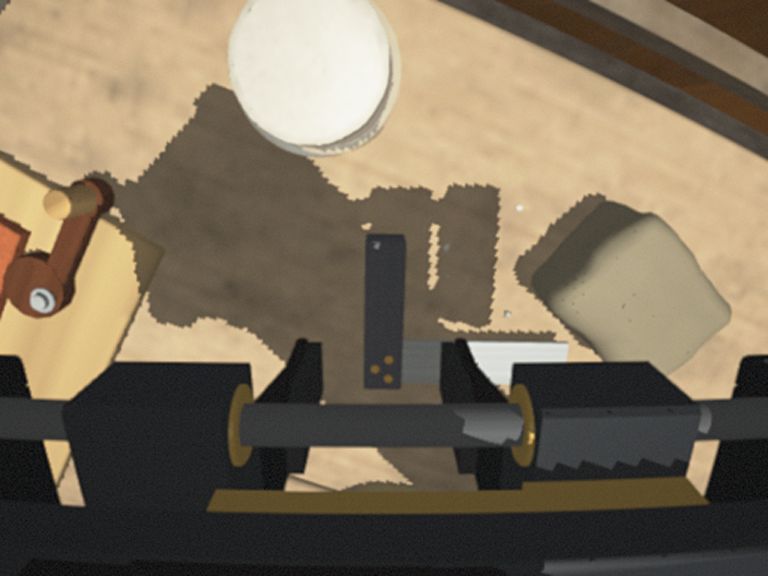

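The stock is centred between the fingers (366..405 against a mid of 382) and turned about 1.5° from the first estimate. The cam is home, with the knob at (58,203). I'll descend and grip the upper 10 mm.

step_arm(steps=[0.5,3,0,25,1.5,0.5,0,0,25,0,0.5,0,0,18,0,0.5,0,0,7,0,0,0,0,0,0,0,0,0,0,0,0,0,0,0,0,0,0,0,0,0], grip_force=40)

```text
time_s: 24.75
tool_pos: [0.3744, -0.2178, 0.1959]
tool_rot: [-180.0, -0.0, -70.2]
force: [-1.4, -0.9, 3.9]
grip_width: 0.0192
grasp_force: 40.0
```

step_arm(steps=[0,0,0,-20,0,0,0,0,-40,0,0,0,0,-20,0,0,0,0,0,0])

```text
time_s: 25.25
tool_pos: [0.3749, -0.2178, 0.2765]
tool_rot: [-179.8, -0.1, -70.2]
force: [0.0, -0.5, -1.2]
grip_width: 0.0193
grasp_force: 40.0
```

```bash
python3 -c "
from h import *
go(*bd(-15,45),275,80.2)"
```

```text
t 25.25 p [ 374.9 -217.8  276.5] rot [-1.798e+02 -1.000e-01 -7.020e+01] F [ 0.  -0.5 -1.2] w 19.3 | d -76.6 -230.1 1.5 roll -150.37734078079626 j7 -135
```

Run:
```python
from h import *
import pickle
c=pickle.load(open("top0.pkl","rb"));w=pickle.load(open("w3.pkl","rb"))
def fitc(e):
    A=np.c_[2*e,np.ones(len(e))];x=np.linalg.lstsq(A,(e**2).sum(1),rcond=None)[0];return x[:2],np.sqrt(x[2]+x[0]**2+x[1]**2)
e0=[(410,20),(404,60),(385,100),(345,140),(300,165),(200,183),(100,150)]
for zt in(.12,.13,.14,.15):
    C,r=fitc(np.array([plane(c,u/1.5,v/1.5,zt)[:2] for u,v in e0])*1000)
    th=np.radians(np.arange(190,250,5))
    for dz in(0,.015,.03):
        q=proj(w,[[*(C+r*np.array([np.cos(t),np.sin(t)]))/1000,zt-dz] for t in th])*1.5
        print(zt,dz,C.round(),r.round(),q[(q[:,0]>450)&(q[:,0]<790)&(q[:,1]>-30)&(q[:,1]<300)].round().tolist())
im=w["image"]
cv2.imwrite("pics/w3c.png",cv2.resize(im[0:160,310:512,::-1],None,fx=3,fy=3,interpolation=cv2.INTER_CUBIC))
```

```text
0.12 0 [867. 142.] 277.0 [[498.0, -7.0], [570.0, 70.0], [641.0, 136.0], [710.0, 191.0], [776.0, 235.0]]
0.12 0.015 [867. 142.] 277.0 [[484.0, 10.0], [549.0, 78.0], [613.0, 136.0], [677.0, 185.0], [738.0, 225.0]]
0.12 0.03 [867. 142.] 277.0 [[474.0, 23.0], [532.0, 84.0], [591.0, 136.0], [649.0, 180.0], [707.0, 217.0], [763.0, 245.0]]
0.13 0 [860. 139.] 274.0 [[493.0, -13.0], [570.0, 70.0], [647.0, 141.0], [720.0, 200.0], [789.0, 246.0]]
0.13 0.015 [860. 139.] 274.0 [[479.0, 6.0], [548.0, 79.0], [616.0, 141.0], [683.0, 193.0], [748.0, 234.0]]
0.13 0.03 [860. 139.] 274.0 [[468.0, 21.0], [530.0, 85.0], [592.0, 140.0], [654.0, 187.0], [714.0, 225.0], [772.0, 254.0]]
0.14 0 [854. 136.] 270.0 [[486.0, -19.0], [571.0, 71.0], [654.0, 148.0], [732.0, 211.0]]
0.14 0.015 [854. 136.] 270.0 [[472.0, 2.0], [546.0, 80.0], [620.0, 146.0], [691.0, 201.0], [759.0, 245.0]]
0.14 0.03 [854. 136.] 270.0 [[461.0, 18.0], [527.0, 87.0], [593.0, 145.0], [658.0, 194.0], [722.0, 234.0], [782.0, 265.0]]
0.15 0 [847. 133.] 267.0 [[479.0, -27.0], [572.0, 72.0], [662.0, 156.0], [746.0, 223.0]]
0.15 0.015 [847. 133.] 267.0 [[464.0, -3.0], [545.0, 81.0], [624.0, 153.0], [700.0, 212.0], [772.0, 258.0]]
0.15 0.03 [847. 133.] 267.0 [[454.0, 16.0], [524.0, 88.0], [595.0, 151.0], [664.0, 203.0], [731.0, 245.0]]
```

View pics/w3c.png

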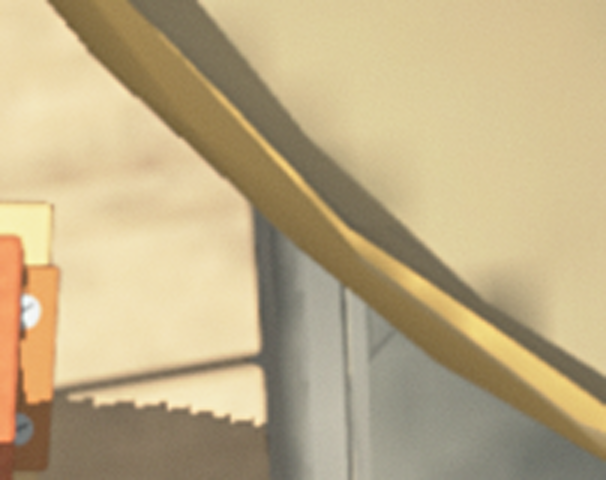

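The crop shows the wheel rim's outer edge running (50,0) to (600,455). With a direct placement, the gripper body's corner would touch the rim. I'll set the square down 25 mm short of the tile and then push it in with shut fingers. Next is where the stock sits in the grip.

Run:
```python
from h import *
import pickle
c=pickle.load(open("w6.pkl","rb"))
a=np.radians(-68.6);tx=np.array([np.cos(a),np.sin(a)])
for p in((366,235),(405,235),(364,388),(401,388)):
    w=plane(c,p[0]/1.5,p[1]/1.5,.022)[:2]*1000-[373.1,-214.6];print((w@tx).round(1),(w@[tx[1],-tx[0]]).round(1))
go(*bd(-40,49.5),290,80.2)
```

```text
36.5 -6.9
36.5 11.8
-45.6 -8.8
-45.6 10.8
t 25.25 p [ 374.9 -217.8  276.5] rot [-1.798e+02 -1.000e-01 -7.020e+01] F [ 0.  -0.5 -1.2] w 19.3 | d -92.9 -210.5 -13.5 roll -150.37734078079626 j7 -135
```

step_arm(steps=[0,0,0,-15,0,0,-18,-42,0,0,0,-19,-42,0,0,0,-18,-42,0,0,0,-19,-42,0,0,0,-19,-42,0,0,0,0,0,0,-10,0,0,0,0,-10,0,0,0,0,-10,0,0,0,0,-10,0,0,0,0,-10,0,0,0,0,-10])

```text
time_s: 26.75
tool_pos: [0.5401, -0.0588, 0.2895]
tool_rot: [180.0, 0.1, -9.9]
force: [0.0, -0.9, -1.9]
grip_width: 0.0194
grasp_force: 40.0
```

step_arm(steps=[0,0,0,0,-10,0,0,0,0,-10,0,0,0,0,-10,0,0,0,0,-10,0,0,0,0,-10,0,0,0,0,-10,0,0,0,0,-10,0,0,0,0,-10,0,0,0,0,-10,0,0,0,0,0])

```text
time_s: 28.0
tool_pos: [0.5402, -0.0589, 0.2896]
tool_rot: [-179.9, 0.0, 79.7]
force: [-0.1, -0.6, -2.0]
grip_width: 0.0195
grasp_force: 40.0
```

Run:
```python
from h import *
import pickle
go(*bd(-40,48),207.9,80.2)
c=snap('wrist','pics/w7.png',s=1.5);pickle.dump(c,open("w7.pkl","wb"))
```

```text
t 28.0 p [540.2 -58.9 289.6] rot [-179.9    0.    79.7] F [-0.1 -0.6 -2. ] w 19.5 | d -1.4 1.4 81.7 roll -0.5035830729755446 j7 -5
```

View pics/w7.png

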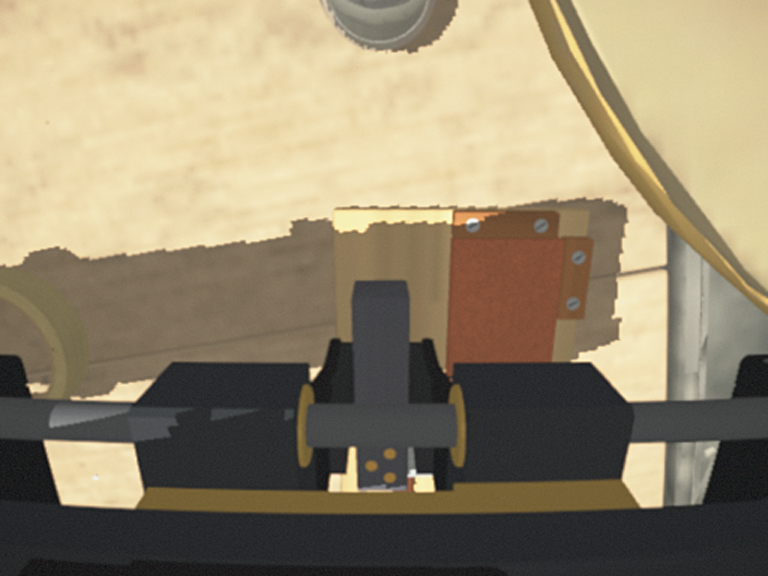

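The tile is seated, the square is held square to the board and level, and the rim is clear to the right. That was my eleventh picture, one over the limit, so from here I'll measure numerically only. Lowering.

step_arm(steps=[0,-1,1,0,-0.5,0,0,0,30,0,0,0,0,30,0,0,0,0,14,0,0,0,0,4,0,0,0,0,2,0,0,0,0,1,0,0,0,0,0,0])

```text
time_s: 29.05
tool_pos: [0.5415, -0.0601, 0.21]
tool_rot: [179.9, -0.0, 80.3]
force: [0.3, -0.6, -1.4]
grip_width: 0.0198
grasp_force: 40.0
```

step_arm(steps=[0,0,0,1,0,0,0,0,0,0])

```text
time_s: 29.3
tool_pos: [0.5412, -0.0601, 0.2084]
tool_rot: [180.0, -0.0, 80.3]
force: [-1.0, -0.2, -1.4]
grip_width: 0.0193
grasp_force: 40.0
```

step_arm(steps=[0,0,0,0.7,0,0,0,0,0,0,0.4,0,0,0,0,0.4,0,0,0,0,0.4,0,0,0,0,0.4,0,0,-25,0,0.4,0,0,-50,0,0.4,-40,0,-10,0,0.4,-40,0,0,0,0.4,0,0,0,0])

```text
time_s: 30.55
tool_pos: [0.5268, -0.1429, 0.293]
tool_rot: [180.0, 0.1, 79.9]
force: [1.0, -0.2, -0.4]
grip_width: 0.035
grasp_force: 0.0
```

Run:
```python
from h import *
import pickle
o=env.get_obs();print(o["tool_pos"],o["force"])
c=snap('wrist','pics/w8.png');pickle.dump(c,open("w8.pkl","wb"))
t=snap('top','pics/top8.png');pickle.dump(t,open("top8.pkl","wb"))
im=c["image"];hsv=cv2.cvtColor(im,cv2.COLOR_RGB2HSV);H,S,V=[hsv[:,:,i].astype(int) for i in range(3)]
q=lambda x,y,z:(proj(c,[[*bd(x,y-1.5)/1000,z/1000]])[0]).round()
print("tick pred",q(-6,1,22),"heel",q(-31,1,34),"stock far",q(-31,81,34),"blade end",q(59,1,25),q(59,26,25),"tile +y corner",q(-6,81,22))
u0,v0=q(-6,1,22).astype(int)
# ascii map by class
def cl(r):
    h,s,v=r; 
    return '#' if v<70 and s<120 else 'T' if h<14 and s>140 else '=' if s<45 and v>110 else 's' if s<60 else '.'
for v in range(max(0,v0-110),min(384,v0+30),4):print(v,''.join(cl(hsv[v,u]) for u in range(max(0,u0-100),min(512,u0+150),3)))
print(u0-100)
```

```text
[ 0.52678939 -0.14287939  0.29299144] [ 0.95954145 -0.17573157 -0.43070598]
tick pred [296. 151.] heel [265. 153.] stock far [266.  40.] blade end [379. 151.] [382. 119.] tile +y corner [299.  42.]
41 ....................................T...............................................
45 ...............=========............TTTTTTTTTTTTTTTTTTTTTTTTT.......................
49 ...............=========............TTTTTTTTTTTTTTTTTTTTTTTTTTT.....................
53 ...............=========............TTTTTTTTTTTTTTTTTTTTTTTTTTT.....................
57 ...............=========............TTTTTTTTTTTTTTTTTTTTTTTTTTT.s==.................
61 ...............=========............TTTTTTTTTTTTTTTTTTTTTTTTTTT.===.................
65 ...............=========...........TTTTTTTTTTTTTTTTTTTTTTTTTTT......................
69 ...............=========...........TTTTTTTTTTTTTTTTTTTTTTTTTTT......................
73 ...............=========...........TTTTTTTTTTTTTTTTTTTTTTTTTTT......................
77 ...............=========...........TTTTTTTTTTTTTTTTTTTTTTTTTTT......................
81 ...............====
[... 1501 characters left out ...]
.....s##s..##s=====================================......................
153 ................########==============s=sssss.......................................
157 ..................................TTTTTTTT.T.TTTTTTTTTTTTTT.........................
161 ...................................TTTTTTTTTTTTTTTTTTTTTTTT.........................
165 ...................................TTTTT.T.TTTTTTTTTTTTTTTT.........................
169 ..................................TTTTTTTTTT.TTTTTTTTTTTTTT.........................
173 ..................................TTTTTTTTTTTTTTTTTTTTTTTT..........................
177 ..................................TTT.T.TTTTTTTTTTTTTTTT.T..........................
196
```

Run:
```python
from h import *
import pickle
c=pickle.load(open("w8.pkl","rb"));im=c["image"].astype(int)
for u in(290,302,308,314,320,332,344,360):print(u,[tuple(map(int,im[v,u])) for v in range(148,160)])
print([tuple(map(int,im[v,330])) for v in range(37,47)])
P=lambda u,v,z:ib(*(plane(c,u,v,z)[:2]*1000)).round(1)
for v in(60,100):
    print(v,"tile L",[tuple(map(int,im[v,u])) for u in range(298,308)])
print([(int(v),P(330,v,.022)) for v in(41,42,43)],[(v,P(u,v,.0251)) for u,v in((290,153),(310,153),(360,151))])
```

```text
290 [(118, 119, 117), (116, 116, 113), (113, 114, 111), (116, 117, 116), (116, 117, 115), (121, 116, 106), (135, 120, 94), (139, 119, 84), (140, 120, 85), (138, 119, 86), (138, 118, 84), (141, 121, 87)]
302 [(113, 115, 113), (115, 117, 114), (115, 119, 115), (115, 117, 114), (112, 114, 112), (115, 102, 98), (119, 82, 68), (119, 72, 47), (122, 73, 51), (124, 76, 53), (124, 76, 54), (123, 74, 52)]
308 [(116, 118, 117), (116, 118, 114), (115, 118, 114), (113, 116, 113), (112, 114, 110), (116, 103, 95), (120, 79, 63), (126, 74, 52), (124, 75, 52), (126, 78, 53), (125, 79, 56), (119, 71, 51)]
314 [(114, 115, 112), (115, 119, 114), (115, 117, 114), (114, 119, 112), (114, 113, 111), (117, 103, 97), (122, 84, 69), (122, 74, 53), (122, 73, 50), (125, 80, 51), (125, 78, 55), (125, 75, 56)]
320 [(115, 117, 113), (114, 116, 111), (113, 116, 113), (112, 116, 113), (113, 114, 111), (118, 101, 93), (125, 83, 67), (126, 76, 54), (126, 79, 55), (121, 73, 49), (122, 75, 53), (125, 79, 58)]
332 [(117, 119, 114), (114, 117, 113), (116, 118, 114), (112, 116, 114), (111, 111, 107), (119, 100, 90), (123, 8
[... 458 characters left out ...]
(126, 77, 52)]
[(224, 153, 92), (224, 155, 95), (225, 153, 94), (226, 156, 92), (223, 154, 93), (200, 135, 82), (180, 114, 72), (212, 121, 80), (235, 142, 92), (241, 152, 97)]
60 tile L [(247, 240, 184), (249, 242, 180), (242, 216, 147), (172, 122, 85), (192, 103, 68), (239, 144, 94), (243, 155, 101), (241, 152, 99), (240, 152, 100), (240, 150, 96)]
100 tile L [(251, 243, 177), (213, 164, 111), (179, 104, 71), (239, 142, 92), (246, 162, 105), (243, 160, 103), (241, 154, 100), (241, 152, 100), (241, 153, 100), (242, 157, 101)]
[(41, array([16.5, 80.6])), (42, array([16.5, 79.9])), (43, array([16.5, 79.2]))] [(153, array([-11.4,  -1.9])), (153, array([ 4.3, -1.9])), (151, array([43.8, -0.4]))]
```

The blade's outer edge sits about 1 mm past the tick centre and is parallel within about 0.3°. Now to push the stock in from behind with shut fingers.

Run:
```python
from h import *
print(ib(541.2,-60.1));go(*bd(-74,36),200,80.2)
```

```text
[-40.11124091  48.38417461]
t 30.65 p [ 527.7 -138.9  292.5] rot [-180.    -0.    80.3] F [-0.5 -0.1 -0.5] w 34.9 | d 67.6 -33.9 92.5 roll 0.05761519955797212 j7 5
```

step_arm(steps=[0,34,-17,0,0,0,34,-17,0,0,0,0,0,0,0,0,0,0,25,0,0,0,0,30,0,0,0,0,25,0,0,0,0,12,0,0,0,0,0,0])

```text
time_s: 31.65
tool_pos: [0.5056, -0.066, 0.2]
tool_rot: [-179.9, 0.0, 80.3]
force: [0.2, -0.1, 0.5]
grip_width: 0.0008
grasp_force: 0.0
```

Run:
```python
from h import *
p=env.get_obs()['tool_pos']*1000;print(ib(*p[:2]));go(*bd(-41,36),200,80.2)
```

```text
[-74.20651497  36.51301939]
t 31.65 p [505.6 -66.  200. ] rot [-179.9    0.    80.3] F [ 0.2 -0.1  0.5] w 0.8 | d -0.6 33.2 0.0 roll 0.1326221029627277 j7 -3
```

Slow advance to about 26 mm, then 1 mm at a time watching the force.

step_arm(steps=[0,0,4,0,0,0,0,4,0,0,0,0,4,0,0,0,0,3,0,0,0,0,3,0,0,0,0,3,0,0,0,0,2,0,0,0,0,0,0,0])

```text
time_s: 32.65
tool_pos: [0.5286, -0.0701, 0.2005]
tool_rot: [180.0, -0.0, 80.3]
force: [-0.4, 0.2, 0.6]
grip_width: 0.0012
grasp_force: 0.1
```

step_arm(steps=[0,0,2,0,0,0,0,2,0,0,0,0,0,0,0])

```text
time_s: 33.02
tool_pos: [0.5326, -0.0708, 0.2006]
tool_rot: [180.0, -0.0, 80.3]
force: [0.1, 0.7, -0.4]
grip_width: 0.0004
grasp_force: 0.2
```

step_arm(steps=[0,0,2,0,0,0,0,0,0,0])

```text
time_s: 33.28
tool_pos: [0.5344, -0.0711, 0.2006]
tool_rot: [180.0, -0.0, 80.3]
force: [-0.5, 0.0, 0.1]
grip_width: 0.0001
grasp_force: 0.3
```

step_arm(steps=[0,0,2,0,0,0,0,0,0,0])

```text
time_s: 33.52
tool_pos: [0.5365, -0.0714, 0.2006]
tool_rot: [180.0, -0.0, 80.3]
force: [-0.5, 0.3, 0.0]
grip_width: 0.0004
grasp_force: 0.3
```

step_arm(steps=[0,0,2,0,0,0,0,0,0,0])

```text
time_s: 33.78
tool_pos: [0.5384, -0.0718, 0.2006]
tool_rot: [180.0, -0.0, 80.3]
force: [-0.6, 0.5, -0.4]
grip_width: 0.0003
grasp_force: 0.3
```

Run:
```python
from h import *
p=env.get_obs()['tool_pos']*1000;print(ib(*p[:2]))
c=snap('wrist','pics/w9.png');im=c["image"]
hsv=cv2.cvtColor(im,cv2.COLOR_RGB2HSV)
cl=lambda r:'#' if r[2]<70 and r[1]<120 else 'T' if r[0]<14 and r[1]>140 else '=' if r[1]<45 and r[2]>110 else 's' if r[1]<60 else '.'
for v in range(20,330,8):print(v,''.join(cl(hsv[v,u]) for u in range(130,440,3)))
```

```text
[-40.8571979   36.41686986]
20 ........................................................................................................
28 ........................................................................................................
36 ........................................................................................................
44 ........................................................................................................
52 ........................................................................................................
60 ........................................................................................................
68 .......................................................................s.ss.............................
76 ........................................................................................................
84 ........................................................................................................
92 ........................s.ss.....................................................................
[... 2468 characters left out ...]
#############################s#sssssssss#ssss#
284 ###################################..ssssssssss.######################################ssssssssssssssssss
292 ###################################..ssssssssss.#####################################ssssss#ssssssssss##
300 ###################################..####.####..#####################################===================
308 ###################################..####.####..####################################.......TTT..........
316 ######################################........######################################TTTTTTTTTT..........
324 s####################################...............................................TTTTTTTTT......sssss
```

step_arm(steps=[0,0,2,0,0,0,0,0,0,0])

```text
time_s: 34.08
tool_pos: [0.5403, -0.0721, 0.2006]
tool_rot: [180.0, -0.0, 80.3]
force: [0.5, 0.3, 0.3]
grip_width: 0.0006
grasp_force: 0.3
```

step_arm(steps=[0,0,1,0,0,0,0,1,0,0,0,0,0,0,0])

```text
time_s: 34.45
tool_pos: [0.5423, -0.0724, 0.2006]
tool_rot: [180.0, -0.0, 80.3]
force: [-1.1, -0.1, -0.1]
grip_width: 0.0006
grasp_force: 0.4
```

step_arm(steps=[0,0,1,0,0,0,0,1,0,0,0,0,0,0,0])

```text
time_s: 34.83
tool_pos: [0.5443, -0.0728, 0.2006]
tool_rot: [180.0, -0.0, 80.3]
force: [-1.2, 0.2, 0.4]
grip_width: 0.0008
grasp_force: 0.3
```

step_arm(steps=[0,0,1,0,0,0,0,1,0,0,0,0,0,0,0])

```text
time_s: 35.2
tool_pos: [0.5458, -0.0729, 0.2005]
tool_rot: [-179.9, -0.0, 80.3]
force: [-3.6, 1.3, 2.6]
grip_width: 0.0008
grasp_force: 1.9
```

step_arm(steps=[0,0,1,0,0,0,0,1,0,0,0,0,1,0,0,0,0,0,0,0])

```text
time_s: 35.7
tool_pos: [0.547, -0.0731, 0.2]
tool_rot: [-179.6, -0.0, 80.3]
force: [-9.7, 2.1, 6.0]
grip_width: 0.0003
grasp_force: 5.2
```

step_arm(steps=[0,0,-8,0,0,0,0,-8,0,0,0,0,0,-40,0,0,0,0,-55,0,0,-40,10,0,0,0,-40,10,0,0,0,0,0,0,0])

```text
time_s: 36.58
tool_pos: [0.539, -0.1574, 0.2961]
tool_rot: [179.9, 0.1, 79.9]
force: [-0.0, 0.4, -0.3]
grip_width: 0.0009
grasp_force: 0.0
```

Run:
```python
from h import *
import pickle
c=snap('wrist','pics/w10.png');pickle.dump(c,open("w10.pkl","wb"));im=c["image"];go(0,0,0)
q=lambda x,y,z:(proj(c,[[*bd(x,y-1.5)/1000,z/1000]])[0]).round().astype(int)
u0,v0=q(-6,1,22);print("tick pred",u0,v0)
hsv=cv2.cvtColor(im,cv2.COLOR_RGB2HSV)
cl=lambda r:'#' if r[2]<70 and r[1]<120 else 'T' if r[0]<14 and r[1]>140 else '=' if r[1]<45 and r[2]>110 else 's' if r[1]<60 else '.'
for v in range(max(0,v0-116),v0+22,5):print(v,''.join(cl(hsv[v,u]) for u in range(u0-90,min(512,u0+150),2)))
print(u0-90)
```

```text
t 36.62 p [ 539.3 -155.   295.8] rot [179.9   0.   80.1] F [1.1 0.7 0.3] w 0.6 | d 59.9 -557.9 295.8 roll None j7 6
tick pred 277 134
18 ................................................T....====....T..T.........T..====sT.T...................................
23 ................................................T..............................T........................................
28 ..................................==============.TTTTTTTTTTTTTTTTTTTTTTTTTTTTTTTTTTTTT..................................
33 ..................................==============.TTTTTTTTTTTTTTTTTTTTTTTTTTTTTTTTTTTTTTTT...............................
38 ..................................==============TTTTTTTTTTTTTTTTTTTTTTTTTTTTTTTTTTTTTTTT...s===.........................
43 ..................................==============TTTTTTTTTTTTTTTTTTTTTTTTTTTTTTTTTTTTTTTT...====.........................
48 ..................................==============.TTTTTTTTTTTTTTTTTTTTTTTTTTTTTTTTTTTTTTT................................
53 ..................................==============.TTTTTTTTTTTTTTTTTTTTTTTTTTTTTTTTTTTTTTT.......
[... 1820 characters left out ...]
=======================================================s...............
133 ..................................##s#####.sssss========================================================...ss....s......
138 ..................................ssssssssssss.......................................ssssss============s................
143 ................................................TTTTTTTTTTTT.TTTTTTTTTTTTTTTTTTTTTT.....................................
148 ................................................TTTTTTT..TTTTTT.TTTTTTT.TTTTTTTTTTT.....................................
153 ...............................................TTTTTTTTTTTTTTTTTTTTTTTTTTTTTTTTTTTT.....................................
187
```

The stock is flush along its length. Final numeric check: blade edge against tick, tile gaps, and jars.

Run:
```python
from h import *
import pickle
c=pickle.load(open("w10.pkl","rb"));im=c["image"].astype(int)
P=lambda u,v,z:ib(*(plane(c,u,v,z)[:2]*1000)).round(1)
sat=im[:,:,0]-im[:,:,2]
for u in(284,300,320,340,):
    k=np.where(sat[125:150,u]>40)[0][0]+125;print("blade edge",u,k,P(u,k-.5,.0251),im[k-2:k+3,u].tolist())
for u in(300,340):print("tile end",[(v,*map(int,im[v,u])) for v in range(20,30)])
print(P(320,25,.022),P(320,27,.022))
for v in(50,65):print("tile/fence",[(u,*map(int,im[v,u])) for u in range(354,368)])
for n in("top",):
    a=pickle.load(open("top0.pkl","rb"))["image"].astype(int);t=env.read_camera(n);b=t["image"].astype(int)
    for nm,(x,y) in(("darkjar",(350,108)),("whitejar",(358,192)),("talljar",(178,140))):print(nm,np.abs(a-b)[y-22:y+22,x-22:x+22].mean().round(1))
    cv2.imwrite("pics/topf.png",b.astype(np.uint8)[:,:,::-1])
```

```text
blade edge 284 138 [-1.1 -2.6] [[115, 116, 114], [117, 106, 101], [118, 82, 68], [123, 75, 51], [121, 73, 49]]
blade edge 300 138 [11.4 -2.6] [[110, 115, 111], [118, 108, 102], [123, 89, 74], [125, 76, 56], [122, 74, 51]]
blade edge 320 138 [27.2 -2.6] [[108, 111, 107], [117, 107, 101], [120, 89, 74], [125, 76, 56], [125, 76, 51]]
blade edge 340 138 [43.  -2.6] [[111, 114, 109], [113, 104, 99], [120, 91, 77], [128, 82, 62], [128, 77, 52]]
tile end [(20, 225, 158, 97), (21, 224, 154, 89), (22, 227, 157, 94), (23, 227, 160, 97), (24, 217, 146, 88), (25, 182, 120, 73), (26, 195, 117, 76), (27, 226, 133, 86), (28, 237, 145, 95), (29, 236, 145, 92)]
tile end [(20, 216, 158, 118), (21, 218, 150, 95), (22, 219, 149, 88), (23, 219, 151, 90), (24, 220, 152, 92), (25, 207, 142, 85), (26, 183, 121, 72), (27, 198, 115, 75), (28, 228, 136, 88), (29, 239, 149, 98)]
[24.3 79.7] [24.3 78.3]
tile/fence [(354, 236, 144, 93), (355, 237, 148, 96), (356, 238, 148, 97), (357, 240, 151, 96), (358, 240, 150, 98), (359, 238, 145, 94), (360, 222, 130, 86), (361, 203, 129, 79), (362, 220, 149, 92), (363, 232, 163, 98), (364, 234, 167, 99), (365, 236, 169, 104), (366, 235, 168, 101), (367, 234, 168, 100)]
tile/fence [(354, 237, 146, 93), (355, 238, 148, 97), (356, 238, 149, 96), (357, 238, 149, 97), (358, 236, 143, 93), (359, 216, 126, 80), (360, 194, 125, 78), (361, 223, 152, 91), (362, 235, 166, 100), (363, 235, 167, 98), (364, 234, 167, 100), (365, 235, 168, 99), (366, 236, 169, 101), (367, 233, 167, 100)]
darkjar 31.8
whitejar 17.6
talljar 17.6
```

```bash
python3 -c "
from cell import env
print(env.get_obs()['force']);print(env.sign_off())"
```

```text
[-0.52384811  0.23779144  0.30833254]
the job is handed in; nothing more can be done
None
```

The job is handed in and the verdict was not shown: the tile measured seated and clamped with the cam at about 90°, and the square flush with its blade edge about 1.4 mm from the tick. The jars were never knowingly touched, though an arm-free check of them was not made, and I viewed 11 pictures, one over the limit of 10.

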